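# Squaring up the row of padlocks

## Task

Take the wooden rule by its grip and push the five loose padlocks with its long metal edge up to the wooden ledge, until every shackle is home against the ledge's front strip and the locks stand square in one straight line; finish with a brief, firm but careful press of the whole row, as the strip breaks easily. Then lay the rule back flat on its cork mat as it lay before, and let go. Touch the padlocks only with the rule, and leave the dish, hasp, key ring and gauge where they are.

Things in the scene. Friction and masses are not known exactly. Their poses are not given: they have to be found in the camera images.
- rule_grip (a point): grasp point: centre of the rule's grip, an upright wooden bar 20 mm thick (x), 90 mm long (y). The bar's top is 27 mm above the point, the blade's top 29 mm and its underside 36 mm below. x points level across the blade to its metal pushing edge, 35 mm from the point along +x (back edge 25 mm along -x); y along the blade, z up
- rule: the whole rule, 0.2 kg: flat wooden blade 50 (x) x 270 (y) x 7 mm thick with a metal +x edge, and the upright grip bar on it. Origin at the middle of the blade's underside, 10 mm (+x) ahead of the grip point; axes as rule_grip. At the start it lies on the mat
- mat: fixed cork mat 80 (x) x 320 (y) x 3 mm thick, origin at the centre of its underside, on the counter (z = 0); x towards the locks, y along its length. The rule starts with its blade's middle within 12 mm of the mat's centre, parallel to it within 3 degrees, metal edge to +x
- ledge_rail (a point): middle of the front face of the ledge's fixed rail, 10 mm above the counter; x level into the ledge (the way to push), y along it. Before the rail stands the ledge's strip (300 mm long, 25 mm high): its face, where shackles go home, is set 16 to 40 mm in front of the rail, parallel to it, differs each time, not measured
- ledge: the ledge, fixed: rail with the strip on stiff rods and hard rubber pads; origin below ledge_rail on the counter, same axes. The strip gives about 0.1 mm per N. 3 to 6 N on it for half a second is a right press; over 9 N breaks it. Sliding the five locks over the counter takes a further 3 to 10 N (differs each time, felt before they meet the strip)
- lock1: brass padlock lying flat, one of five alike, 0.14 to 0.28 kg: body 36 (x) x 38 (y) x 20 mm high, steel shackle 30 mm wide standing 24 mm out of the body's +x face. Origin at the centre of the body's underside: the shackle's crown is 42 mm from it along +x, the flat base 18 mm along -x, so when home it lies 42 mm in front of the strip's face. x points roughly to the ledge, z up.
- lock2: padlock just like lock1, same origin and axes; lock1 to lock5 stand in order along the ledge's +y, about 50 mm apart, origins 93 to 120 mm in front of the rail at the start
- lock3: padlock just like lock1, same origin and axes; lock1 to lock5 stand in order along the ledge's +y, about 50 mm apart, origins 93 to 120 mm in front of the rail at the start
- lock4: padlock just like lock1, same origin and axes; lock1 to lock5 stand in order along the ledge's +y, about 50 mm apart, origins 93 to 120 mm in front of the rail at the start
- lock5: padlock just like lock1, same origin and axes; lock1 to lock5 stand in order along the ledge's +y, about 50 mm apart, origins 93 to 120 mm in front of the rail at the start
- dish: bystander: white enamel dish with keys, 144 mm across, 26 mm high, origin under its centre; the tin chute stands behind it (to +y), both left of the work
- hasp: bystander: brass hasp lying flat, 134 x 36 mm, 10 mm high, right of the work
- keyring: bystander: nickel key ring lying flat, 52 mm across, 4 mm thick, right of the work
- gauge: bystander: red plastic key gauge lying flat, 100 x 40 mm, 5 mm thick, right of the work

How it is judged (in metres and radians):
On the way:
1. all five locks touch the ledge's strip at once, in line and square, and press on it with more than 2 N for 0.3 s (x of lock1 in the frame of ledge_rail between -0.085 and -0.054 m and y of lock1 in the frame of ledge_rail between -0.15 and 0.15 m and angle between the x axis of each of lock1, lock2, lock3, lock4, lock5 and the x axis of ledge_rail, either way round below 0.05 rad and angle between each of lock1, lock2, lock3, lock4, lock5's own z axis and vertical below 0.05 rad and x of lock2 in the frame of ledge_rail between -0.085 and -0.054 m and y of lock2 in the frame of ledge_rail between -0.15 and 0.15 m and x of lock3 in the frame of ledge_rail between -0.085 and -0.054 m and y of lock3 in the frame of ledge_rail between -0.15 and 0.15 m and x of lock4 in the frame of ledge_rail between -0.085 and -0.054 m and y of lock4 in the frame of ledge_rail between -0.15 and 0.15 m and x of lock5 in the frame of ledge_rail between -0.085 and -0.054 m and y of lock5 in the frame of ledge_rail between -0.15 and 0.15 m and x of lock2 in the frame of lock1 between -0.0035 and 0.0035 m and x of lock3 in the frame of lock2 between -0.0035 and 0.0035 m and x of lock4 in the frame of lock3 between -0.0035 and 0.0035 m and x of lock5 in the frame of lock4 between -0.0035 and 0.0035 m and contact force between ledge and lock1 above 0.05 N and contact force between ledge and lock2 above 0.05 N and contact force between ledge and lock3 above 0.05 N and contact force between ledge and lock4 above 0.05 N and contact force between ledge and lock5 above 0.05 N and contact force between ledge and anything else above 2 N), for 0.3 s.
At the end, for the whole second after the job is handed in: All locks lie flat and still at the strip, 54 to 85 mm before the rail, each within 3.5 mm of its neighbour's line, square within 0.05 rad; the rule lies flat on the mat, let go, at rest, blade middle within 20 mm across and 35 mm along of the mat's centre, parallel within 0.15 rad (x of lock1 in the frame of ledge_rail between -0.085 and -0.054 m and y of lock1 in the frame of ledge_rail between -0.15 and 0.15 m and angle between the x axis of each of lock1, lock2, lock3, lock4, lock5 and the x axis of ledge_rail, either way round below 0.05 rad and angle between each of lock1, lock2, lock3, lock4, lock5, rule_grip's own z axis and vertical below 0.05 rad and x of lock2 in the frame of ledge_rail between -0.085 and -0.054 m and y of lock2 in the frame of ledge_rail between -0.15 and 0.15 m and x of lock3 in the frame of ledge_rail between -0.085 and -0.054 m and y of lock3 in the frame of ledge_rail between -0.15 and 0.15 m and x of lock4 in the frame of ledge_rail between -0.085 and -0.054 m and y of lock4 in the frame of ledge_rail between -0.15 and 0.15 m and x of lock5 in the frame of ledge_rail between -0.085 and -0.054 m and y of lock5 in the frame of ledge_rail between -0.15 and 0.15 m and x of lock2 in the frame of lock1 between -0.0035 and 0.0035 m and x of lock3 in the frame of lock2 between -0.0035 and 0.0035 m and x of lock4 in the frame of lock3 between -0.0035 and 0.0035 m and x of lock5 in the frame of lock4 between -0.0035 and 0.0035 m and linear speed of each of lock1, lock2, lock3, lock4, lock5, rule below 0.01 m/s and x of rule_grip in the frame of mat between -0.03 and 0.01 m and y of rule_grip in the frame of mat between -0.035 and 0.035 m and z of rule_grip in the frame of mat between 0.035 and 0.043 m and angle between the y axis of rule_grip and the y axis of mat, either way round below 0.15 rad); the robot touches nothing.
It fails at once if the ledge is pushed with more than 9 N (contact force between ledge and anything else above 9 N).
It fails at once if the fingers or arm push a padlock (over 0.5 N) (contact force between any of the fingers, the arm and lock1 above 0.5 N or contact force between any of the fingers, the arm and lock2 above 0.5 N or contact force between any of the fingers, the arm and lock3 above 0.5 N or contact force between any of the fingers, the arm and lock4 above 0.5 N or contact force between any of the fingers, the arm and lock5 above 0.5 N).
It fails at once if dish, hasp, key ring or gauge is moved by more than 15 mm (distance of any of dish, hasp, keyring, gauge from where it was at the start of the episode above 0.015 m).
It also fails if it takes over 72 s, if anything falls off the work surface, if the arm or the gripper's body presses on something with over 40 N, if the wrist force passes 120 N, or if a joint passes its speed limit or range.

## Robot

A 7-joint arm with a two-finger parallel gripper is mounted at the origin on the work surface. World frame = base frame: x ahead of the robot, y to its left, z up, the work surface at z = 0. Lengths are in mm, angles in degrees, forces in N, time in s.
With the tool pointing down it reaches from about 350 to 900 mm from the base axis. Payload 7.2 kg.
Tool frame: the origin (TCP) lies midway between the tips of the shut fingers; the grasp point (between the pads) lies 19 mm behind it; z points along the fingers, y is the line along which they close (so a half turn about z gives the same grasp; the last joint's range is limited). The gripper opens to 88 mm and grips with 3 to 60 N. Pads are 20 mm wide; open, the fingers measure 115 mm over their backs; the gripper's body (75 mm by 178 mm) begins 61 mm behind the grasp point.
Start: joints at [69.718, 23.554, -0.728, 91.456, 0.321, 64.991, -4.71], TCP at [176.192, -599.656, 187.553] pointing down, gripper open.
Joint ranges: [-169.25, 169.25], [-16.82, 113.86], [-84.01, 82.57], [7.8, 145.47], [-59.2, 239.2], [7.22, 106.19], [-163.78, 163.78]. Speed limits (degrees/s): [136.94, 136.94, 172.46, 172.46, 180, 180, 180].

## Interface

Orientations are given as a 3x3 rotation matrix whose columns are the frame's x, y, z axes.
In Python, from station import env, vision gives the robot as it stands. The module is installed in compiled form; this text tells all that it offers.
- The arm moves only by the tool arm_command, never from a script. Its argument "plan" is a list that holds one entry, the list of rows, each a list of 7 numbers: the shift along the tool's x, y, z each as a share of 0.5 m, from -1 to 1, then the turn, a rotation vector about the tool's x, y, z each as a share of 60 degrees, from -1 to 1, then the opening, from 0 (shut) to 1 (fully open). In form: [[[x, y, z, ax, ay, az, hand], ...]]. A call has 1 to 5 rows; each row is the pose to reach, as a shift and turn from the pose commanded when the call began, along the tool's axes at that moment; what a row does not reach only later rows make up. A row lasts 1/12 s, in which the tool goes at most 41.7 mm and 7.16 degrees, less where a joint would pass 70% of its speed; a pose out of reach is approached as far as the arm can. A call with a number of a shift or a turn outside -1 to 1 is refused whole. A call with a gripper value outside its range is refused whole. The fingers move at their own pace and stop on an object; the grip force is fixed at half the most. Time passes only in rows, so rows that repeat a pose let the fingers close. It gives the time, the measured TCP pose, the force, the opening and the grip force at its end, in the units of the state.
- env.observe(): the state, without advancing time (a new reading comes with each control period).
- vision.snapshot(name): name is "scene" or "top" or "wrist"; returns a dict with "pixels" (420x560x3 uint8, red, green, blue), "K" (3x3 intrinsics, pixels), "R" (3x3) and "t" (3): a world point X has camera coordinates R X + t; the wrist camera has in their place "hand_eye" (4x4, takes a point from camera to tool coordinates, whose origin is the TCP and whose axes are the flange's). Camera axes: x right, y down, z forward; pixel columns grow to the right and rows downward; lengths in mm; the calibration is good to about 2 mm. A picture is of the moment at which its call begins: read the wrist's pose just before it. There is no depth.
- env.sign_off(): hands the job in; it is judged then, once.
The state is a dict: "time_s": time; "qpos": joint angles; "dq": joint speeds; "joint_torque": joint torques, N m; "eef_pos": TCP position; "tool_rot": TCP orientation; "ft_force": force on the tool from outside, world axes, zero at the start; "torque": the same for the moment, N m; "opening": finger opening in mm; "grasp_force": force on a finger pad.
Only numpy, scipy, OpenCV 4.12 (cv2) and the standard library are available. Lean on these libraries where they do the work, as an engineer would, in place of code of your own. Each camera call takes 0.05 s, during which the arm holds its last target. There are 200 camera calls.

## Working session

There is one attempt and no reset: what is moved stays moved. The work goes in short steps, Python scripts to look and compute and a tool call to move; the robot and the scene stay as the last step left them, time stands still between calls to the robot, and variables do not carry over. Pictures are saved under pics/ and viewed, at most 10 in all, crops included, and the job is handed in when it is done.

Besides the shell and the picture viewer there is one more tool, called after ">>>" as name(argument=value, ...), one argument or row to a line, values as JSON. arm_command: Moves the arm, as the interface text tells. Its arguments: {"type":"object","properties":{"plan":{"type":"array","items":{"type":"array","items":{"type":"array","items":{"type":"number"}}}}},"required":["plan"]}

```bash
mkdir -p pics
python3 - <<'E'
from station import env, vision
import cv2, numpy as np, pickle
o=env.observe()
for k in('time_s','eef_pos','tool_rot','ft_force','opening'):print(k,np.round(o[k],3).tolist())
for n in('top','scene'):
    s=vision.snapshot(n); pickle.dump(s,open(f'{n}.pkl','wb'))
    cv2.imwrite(f'pics/{n}0.png',cv2.resize(s['pixels'][:,:,::-1],(800,600),interpolation=cv2.INTER_CUBIC))
    print(n,s['K'],s['R'],s['t'])
E
```

```text
time_s 0.0
eef_pos [175.991, -599.093, 186.685]
tool_rot [[0.959, 0.282, -0.001], [0.282, -0.959, 0.002], [-0.0, -0.002, -1.0]]
ft_force [-0.114, 0.539, -0.467]
opening 87.877
top [[390.64221329   0.         273.29179528]
 [  0.         390.64221329 207.17342138]
 [  0.           0.           1.        ]] [[ 0.01502031 -0.9996409  -0.02219132]
 [-0.9968998  -0.01325742 -0.07755657]
 [ 0.07723452  0.02328744 -0.99674095]] [   5.54151986  580.25663803 1045.57237831]
scene [[414.98475381   0.         276.42471296]
 [  0.         414.98475381 216.35080239]
 [  0.           0.           1.        ]] [[ 0.54935064  0.8355897   0.00193064]
 [ 0.69127849 -0.45317418 -0.56282076]
 [-0.46941231  0.31052056 -0.82657671]] [-313.40710417 -369.86639112 1250.86402738]
```

View pics/top0.png

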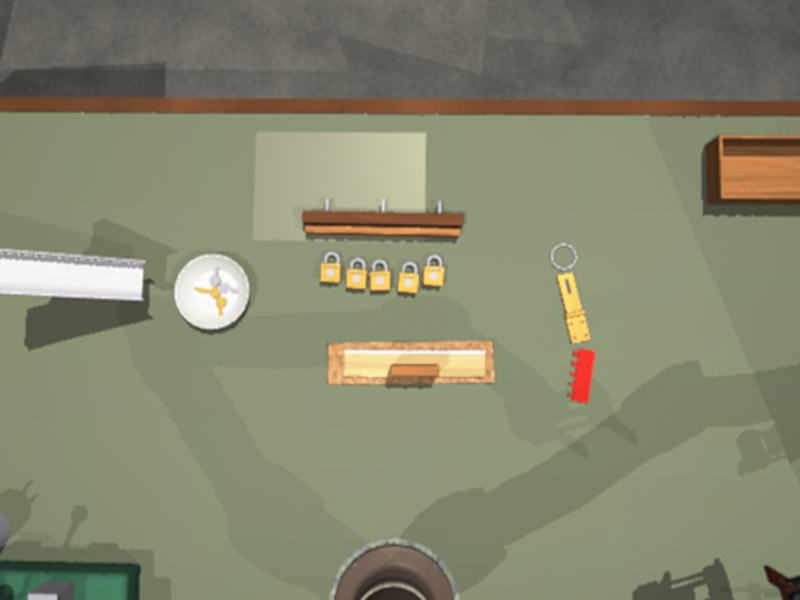

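View pics/scene0.png

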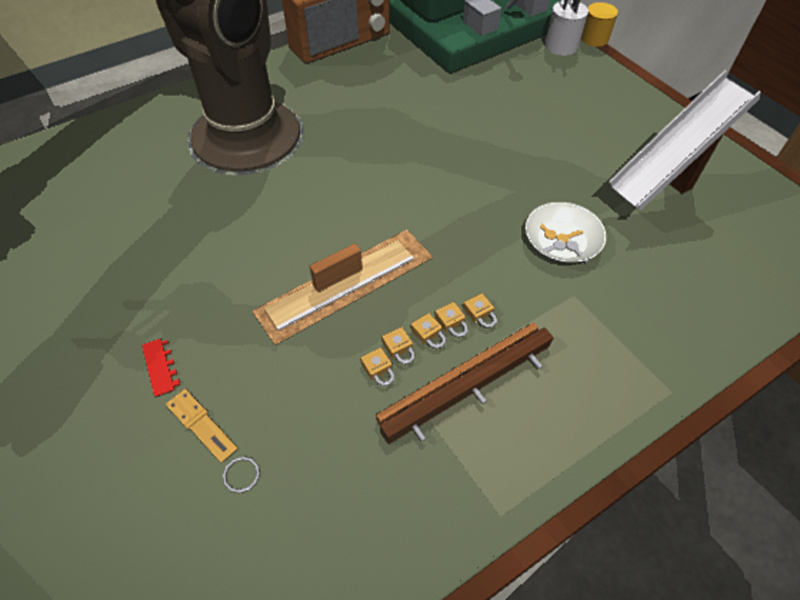

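The top view shows five locks at (330..433, 270) below the ledge (strip face about row 236), the rule on its mat at (412, 362) with the grip at (413, 370). The dish is at left and the hasp, key ring and gauge at right. Next I'll enlarge the work area.

```bash
cat > h.py <<'E'
import numpy as np, cv2, pickle
def px2w(s,u,v,z):
    d=s['R'].T@np.linalg.solve(s['K'],[u,v,1]); c=-s['R'].T@s['t']
    return c+d*(z-c[2])/d[2]
def save(s,name,u0,v0,w,h,f):
    cv2.imwrite(f'pics/{name}.png',cv2.resize(s['pixels'][v0:v0+h,u0:u0+w,::-1],None,fx=f,fy=f,interpolation=cv2.INTER_CUBIC))
E
python3 - <<'E'
from h import *
s=pickle.load(open('top.pkl','rb'))
save(s,'crop1',205,140,150,133,4.5)
print(px2w(s,415/800*560,368/600*420,66), px2w(s,383/800*560,216/600*420,25))
E
```

```text
[446.14677887 -33.87784405  66.        ] [734.66947908  30.36103166  25.        ]
```

View pics/crop1.png

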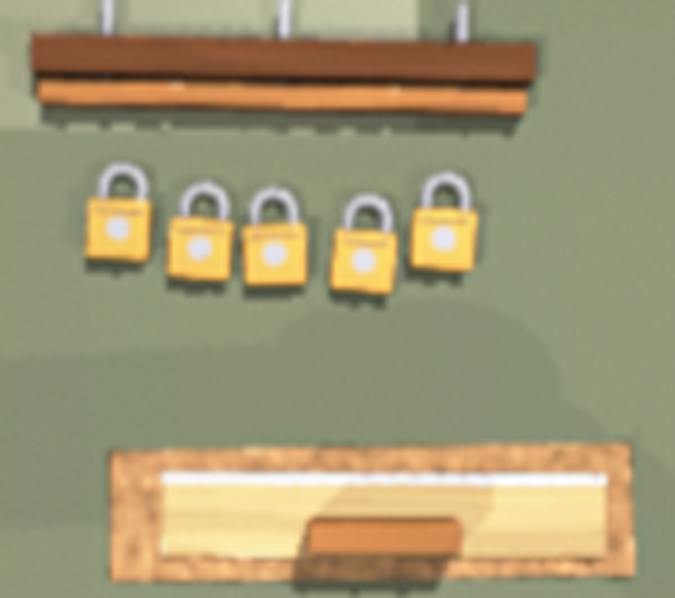

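Run:
```python
from h import *
s=pickle.load(open('top.pkl','rb'))
print('cam',-s['R'].T@s['t'])
W=lambda u,v,z:px2w(s,205+u/4.5-.5+.5/4.5,140+v/4.5-.5+.5/4.5,z)[:2]
def ang(a,b):d=a-b;return np.degrees(np.arctan2(-d[0],d[1])) # y-axis dir a-b
P=[W(u,v,3) for u,v in((110,452),(633,443),(636,577),(112,582))]
print('mat',np.mean(P,0),ang(P[0],P[1]),ang(P[3],P[2]),np.linalg.norm(P[0]-P[1]))
a,b=W(162,472,10),W(606,473,10);print('rule edge',a,b,ang(a,b),np.linalg.norm(a-b))
P=[W(u,v,66) for u,v in((309,518),(462,519),(461,554),(307,552))]
print('grip',np.mean(P,0),ang(P[0],P[1]),np.linalg.norm(P[0]-P[1]),P)
a,b=W(38,104,0),W(526,115,0);print('strip bot',a,b,ang(a,b),np.linalg.norm(a-b))
a,b=W(33,36,25),W(538,43,25);print('rail back',a,b,ang(a,b),np.linalg.norm(a-b))
for p in((118,228),(200,248),(275,254),(364,260),(444,238)):print(W(*p,20))
for p,q in(((86,262),(149,262)),((167,277),(231,282)),((246,286),(307,283)),((331,288),(392,294)),((411,266),(474,270))):a,b=W(*p,10),W(*q,10);print('base',a,b,ang(a,b))
```

```text
cam [ 497.62021065  -11.11647072 1087.29049602]
mat [453.55367788 -26.23691088] 1.8487462834548114 1.5019757722932086 321.2462359668744
rule edge [476.90012404 102.43810644] [ 480.46490796 -168.06210079] 0.7550280744989829 270.5236954415112
grip [443.39020465 -32.85817351] 0.5441555672129307 88.1932400528583 [array([452.84959162,  10.91917803]), array([453.68717724, -77.27008459]), array([433.66857218, -76.86153671]), array([433.35547755,  11.77974923])]
strip bot [705.64319702 186.50613453] [ 701.97933592 -119.33676454] -0.6863449741149321 305.86484399042564
rail back [743.18823832 186.19748555] [ 741.89834649 -123.92456939] -0.2383091756884247 310.1247374495421
[625.48169654 131.59898605]
[613.79604073  81.03711027]
[610.68937199  35.08686264]
[607.69899357 -19.28701571]
[621.8029906  -67.88076478]
base [605.30249552 152.25881576] [605.80031712 113.25611175] 0.7312705273011763
base [596.64870481 101.92590963] [594.06784545  62.35546496] -3.7316538998699302
base [591.71549831  53.06183533] [594.05966516  15.5178093 ] 3.5727851300033158
base [591.16475184   0.70591856] [587.95534524 -36.82399202] -4.887812314556165
base [605.38989064 -48.303616  ] [603.41605918 -86.99813819] -2.920162000420223
```

```bash
cat >> h.py <<'E'
def Rz(yaw): # tool down, tool x at world yaw (deg)
    c,s=np.cos(np.radians(yaw)),np.sin(np.radians(yaw))
    return np.array([[c,s,0],[s,-c,0],[0,0,-1]])
def goal(pos,yaw):
    from station import env
    from scipy.spatial.transform import Rotation as Ro
    o=env.observe(); R=np.array(o['tool_rot'])
    d=R.T@(np.array(pos)-o['eef_pos'])/500
    r=np.degrees(Ro.from_matrix(R.T@Rz(yaw)).as_rotvec())/60
    print('t',o['time_s'],'pos',np.round(o['eef_pos'],2),'yaw',round(np.degrees(np.arctan2(R[1,0],R[0,0])),2),'F',np.round(o['ft_force'],2),'T',np.round(o['torque'],2),'open',o['opening'],o['grasp_force'])
    print('shares',np.round(d,4).tolist(),np.round(r,4).tolist())
E
python3 -c "
from h import *
goal((545,0,330),90)"
```

```text
t 0.1 pos [ 176.03 -599.19  186.8 ] yaw 16.38 F [ 0.22 -0.13  0.63] T [-0.02  0.02  0.01] open 87.8610727543016 0.0
shares [1.0458, -0.9421, -0.2852] [-0.0012, -0.0008, -1.2271]
```

>>> arm_command(
  plan=[
    [[0.08, -0.072, -0.05, 0, 0, -0.11, 1], [0.16, -0.144, -0.1, 0, 0, -0.22, 1], [0.24, -0.216, -0.15, 0, 0, -0.33, 1], [0.32, -0.288, -0.2, 0, 0, -0.44, 1], [0.38, -0.34, -0.25, 0, 0, -0.55, 1]],
  ],
)

```text
time_s: 0.52
eef_pos: [275.4, -437.6, 277.4]
tool_rot: [[0.647, 0.763, -0.001], [0.763, -0.647, 0.001], [0.0, -0.001, -1.0]]
ft_force: [1.1, -0.1, 0.6]
opening: 87.8
grasp_force: 0.0
```

```bash
python3 -c "
from h import *
goal((545,0,330),90)"
```

```text
t 0.5167 pos [ 275.4  -437.61  277.39] yaw 49.7 F [ 1.12 -0.11  0.63] T [-0.05 -0.09 -0.02] open 87.82078083050828 0.0
shares [1.0163, -0.1549, -0.105] [-0.0011, -0.0005, -0.6716]
```

>>> arm_command(
  plan=[
    [[0.98, -0.15, -0.1, 0, 0, -0.67, 1], [0.98, -0.15, -0.1, 0, 0, -0.67, 1], [0.98, -0.15, -0.1, 0, 0, -0.67, 1], [0.98, -0.15, -0.1, 0, 0, -0.67, 1], [0.98, -0.15, -0.1, 0, 0, -0.67, 1]],
  ],
)

```text
time_s: 0.93
eef_pos: [385.0, -261.9, 298.3]
tool_rot: [[0.078, 0.997, -0.0], [0.997, -0.078, -0.0], [-0.0, -0.0, -1.0]]
ft_force: [-0.3, 0.1, 0.1]
opening: 87.4
grasp_force: 0.0
```

```bash
python3 -c "
from h import *
goal((545,0,330),90)"
```

```text
t 0.9333 pos [ 385.   -261.86  298.31] yaw 85.52 F [-0.28  0.14  0.14] T [-0.08 -0.12  0.03] open 87.40612446871656 0.0
shares [0.5471, 0.2782, -0.0636] [-0.0001, 0.0004, -0.0746]
```

>>> arm_command(
  plan=[
    [[0.54, 0.275, -0.06, 0, 0, -0.07, 1], [0.54, 0.275, -0.06, 0, 0, -0.07, 1], [0.54, 0.275, -0.06, 0, 0, -0.07, 1], [0.54, 0.275, -0.06, 0, 0, -0.07, 1], [0.54, 0.275, -0.06, 0, 0, -0.07, 1]],
  ],
)

```text
time_s: 1.35
eef_pos: [494.3, -85.8, 318.9]
tool_rot: [[0.011, 1.0, 0.0], [1.0, -0.011, -0.0], [-0.0, 0.0, -1.0]]
ft_force: [0.7, -1.2, 1.1]
opening: 88.0
grasp_force: 0.0
```

>>> arm_command(
  plan=[
    [[0.2, 0.1, 0, 0, 0, 0, 1], [0.2, 0.1, 0, 0, 0, 0, 1], [0.2, 0.1, 0, 0, 0, 0, 1], [0.2, 0.1, 0, 0, 0, 0, 1]],
  ],
)

```text
time_s: 1.68
eef_pos: [545.9, 18.9, 318.1]
tool_rot: [[0.002, 1.0, -0.0], [1.0, -0.002, 0.004], [0.004, -0.0, -1.0]]
ft_force: [-0.6, -0.2, 0.5]
opening: 87.5
grasp_force: 0.0
```

Run:
```python
from h import *
goal((545,0,330),90)
from station import env,vision
o=env.observe(); s=vision.snapshot('wrist')
H=np.array(s['hand_eye']);R=np.array(o['tool_rot']);print(H)
Rc=(R@H[:3,:3]);c=np.array(o['eef_pos'])+R@H[:3,3]
s['R']=Rc.T;s['t']=-Rc.T@c;pickle.dump(s,open('w1.pkl','wb'))
print(c)
save(s,'w1',0,0,560,420,1.42)
```

```text
t 1.6833 pos [545.93  18.88 318.06] yaw 89.86 F [-0.63 -0.17  0.46] T [-0.05  0.01 -0.05] open 87.46825976683621 0.0
shares [-0.0377, -0.0018, -0.024] [-0.0004, -0.0036, -0.0023]
[[-2.45819772e-04 -9.54592841e-01 -2.97913489e-01  8.15748699e+01]
 [ 9.99999934e-01 -1.54448089e-04 -3.30245926e-04  2.69535501e-01]
 [ 2.69238228e-04 -2.97913550e-01  9.54592816e-01 -1.96379939e+02]
 [ 0.00000000e+00  0.00000000e+00  0.00000000e+00  1.00000000e+00]]
[546.46836467  99.71687164 514.7495587 ]
```

View pics/w1.png

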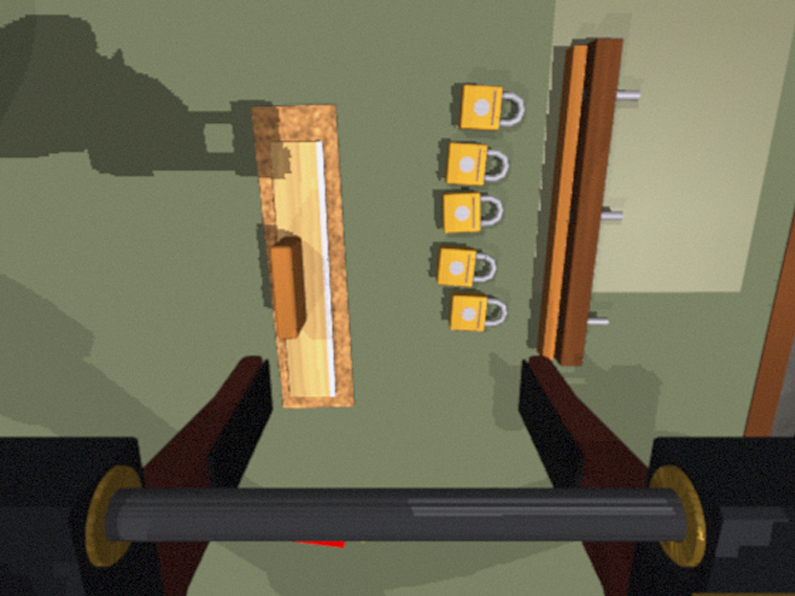

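The wrist view shows the rule (grip at (287, 288)), the lock row at x≈440–525 and the strip's front edge running from about (569, 47) to (541, 356).

```bash
python3 - <<'E'
from h import *
s=pickle.load(open('w1.pkl','rb'));save(s,'w1c',172,20,272,246,2.9)
E
python3 -c "
import cv2;i=cv2.imread('pics/w1c.png');print(i.shape);cv2.imwrite('pics/w1c.png',i[:600])"
```

```text
(713, 789, 3)
```

Run:
```python
from h import *
s=pickle.load(open('w1.pkl','rb'));save(s,'w1d',172,20,272,246,2.4)
```

```text
(no output)
```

View pics/w1d.png

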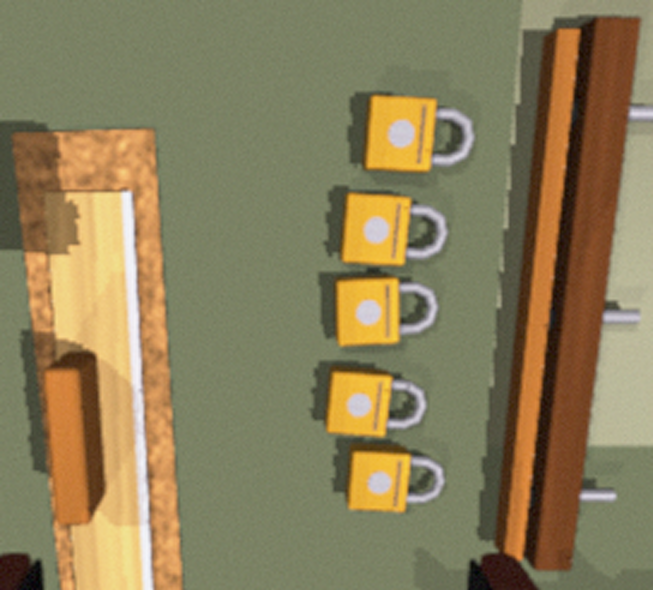

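Run:
```python
from h import *
s=pickle.load(open('w1.pkl','rb'))
f=2.4
W=lambda u,v,z:px2w(s,172+(u+.5)/f-.5,20+(v+.5)/f-.5,z)[:2]
def ang(a,b):d=a-b;return np.degrees(np.arctan2(-d[0],d[1]))
def L(n,p,q,z):a,b=W(*p,z),W(*q,z);print(n,z,a,b,'ang',ang(a,b),'len',np.linalg.norm(a-b))
for z in(0,5,10):L('strip',(546,29),(498,550),z)
for z in(25,30):L('rail back top',(639,18),(572,569),z)
for z in(25,30):L('rail frt top',(595,19),(531,568),z)
L('edge',(128,191),(152,589),10); L('grip',(55,364),(66,523),66);L('gripR',(78,367),(90,520),66)
L('mat R',(155,130),(184,589),3)
for p in((401,133),(376,230),(368,313),(358,405),(378,483)):print(W(*p,20))
```

```text
strip 0 [704.59796865 185.49759889] [ 703.23201204 -121.26791347] ang -0.25512330425193236 len 306.7685534905983
strip 5 [703.06198283 184.6643711 ] [ 701.7092944  -119.12138628] ang -0.2551233042519245 len 303.78876896911146
strip 10 [701.52599702 183.83114331] [ 700.18657675 -116.97485908] ang -0.2551233042519165 len 300.8089844476246
rail back top 25 [744.39878205 186.34573394] [ 742.69921783 -123.44019389] ang -0.3143360335013562 len 309.7905899177741
rail back top 30 [742.37805111 185.46131393] [ 740.69583825 -121.16191654] ang -0.3143360335013375 len 306.62784495542206
rail frt top 25 [721.75214797 185.94199281] [ 717.12423084 -122.70225456] ang -0.8590480873070779 len 308.67894171321285
rail frt top 30 [719.9626233  185.06169472] [ 715.38195396 -120.43151106] ang -0.8590480873070645 len 305.5275459004907
edge 10 [474.59999579 101.90441197] [ 478.73417792 -143.72964546] ang 0.9642344703806179 len 245.6688454704919
grip 66 [439.83199086  14.26942806] [439.55737183 -75.97439601] ang -0.1743550090346447 len 90.2442419101521
gripR 66 [451.91895678  12.62866045] [453.12732153 -74.20652989] ang 0.7972543282357134 len 86.84359750802254
mat R 3 [490.2003492  134.42845737] [ 498.77187126 -147.15468508] ang 1.7435718146553973 len 281.71357280250504
[625.02604625 131.39978919]
[613.47873242  80.72095168]
[610.67547551  34.67056492]
[606.70556222 -19.52072634]
[620.48159248 -68.33908524]
```

Both cameras agree: rule grip at about (443, -33) with yaw 0.9°, strip face at x≈702, ledge yaw -0.3°, and ledge and lock centre at y≈33. I'll grasp next.

```bash
python3 -c "
from h import *
goal((443,-33,120),90.8)"
```

```text
t 1.7333 pos [545.18  15.5  317.96] yaw 89.73 F [-0.44  0.4   0.04] T [-0.07 -0.11  0.01] open 87.88864758067697 0.0
shares [-0.0987, -0.2034, 0.396] [-0.0011, -0.0017, -0.0179]
```

>>> arm_command(
  plan=[
    [[-0.099, -0.203, 0.396, 0, 0, -0.018, 1], [-0.099, -0.203, 0.396, 0, 0, -0.018, 1], [-0.099, -0.203, 0.396, 0, 0, -0.018, 1], [-0.099, -0.203, 0.396, 0, 0, -0.018, 1], [-0.099, -0.203, 0.396, 0, 0, -0.018, 1]],
  ],
)

```text
time_s: 2.15
eef_pos: [449.9, -34.4, 136.3]
tool_rot: [[-0.006, 1.0, 0.0], [1.0, 0.006, -0.001], [-0.001, 0.0, -1.0]]
ft_force: [0.3, -0.5, -0.7]
opening: 88.3
grasp_force: 0.0
```

>>> arm_command(
  plan=[
    [[0, 0, 0, 0, 0, 0, 1]],
  ],
)

```text
time_s: 2.23
eef_pos: [442.3, -36.1, 131.2]
tool_rot: [[-0.005, 1.0, -0.014], [1.0, 0.005, -0.002], [-0.002, -0.014, -1.0]]
ft_force: [-1.0, -0.6, -0.2]
opening: 88.3
grasp_force: 0.0
```

```bash
python3 -c "
from h import *
goal((443,-33,20),90.8)"
```

```text
t 2.2333 pos [442.29 -36.11 131.25] yaw 90.26 F [-0.96 -0.57 -0.23] T [-0.03  0.02  0.  ] open 88.25250020656675 0.0
shares [0.0066, 0.0045, 0.2224] [-0.0132, 0.0015, -0.009]
```

>>> arm_command(
  plan=[
    [[0.003, 0.001, 0.05, 0, 0, -0.005, 1], [0.006, 0.002, 0.1, 0, 0, -0.009, 1], [0.006, 0.002, 0.15, 0, 0, -0.009, 1], [0.006, 0.002, 0.15, 0, 0, -0.009, 1], [0.006, 0.002, 0.15, 0, 0, -0.009, 1]],
  ],
)

```text
time_s: 2.65
eef_pos: [452.3, -29.9, 62.7]
tool_rot: [[-0.017, 1.0, -0.002], [1.0, 0.017, 0.0], [0.0, -0.002, -1.0]]
ft_force: [0.3, -0.4, -0.4]
opening: 87.6
grasp_force: 0.0
```

```bash
python3 -c "
from h import *
goal((443,-33,20),90.8)"
```

```text
t 2.65 pos [452.26 -29.91  62.72] yaw 90.97 F [ 0.26 -0.36 -0.42] T [-0.06 -0.06 -0.07] open 87.62547207889452 0.0
shares [-0.0059, -0.0184, 0.0855] [-0.002, -0.0002, 0.0028]
```

>>> arm_command(
  plan=[
    [[-0.004, -0.012, 0.03, 0, 0, 0.0, 1], [-0.006, -0.018, 0.06, 0, 0, 0.0, 1], [-0.006, -0.018, 0.085, 0, 0, 0.0, 1], [-0.006, -0.018, 0.085, 0, 0, 0, 1], [-0.006, -0.018, 0.085, 0, 0, 0, 1]],
  ],
)

```text
time_s: 3.07
eef_pos: [444.7, -32.9, 21.5]
tool_rot: [[-0.017, 1.0, 0.001], [1.0, 0.017, -0.0], [-0.0, 0.001, -1.0]]
ft_force: [-0.5, 0.6, -0.2]
opening: 87.8
grasp_force: 0.0
```

```bash
python3 -c "
from h import *
goal((443,-33,20),90.8)"
```

```text
t 3.0667 pos [444.7  -32.86  21.51] yaw 90.98 F [-0.47  0.63 -0.24] T [-0.02 -0.08  0.01] open 87.7781041148328 0.0
shares [-0.0002, -0.0034, 0.003] [0.0011, 0.0004, 0.003]
```

Good. I'll close.

>>> arm_command(
  plan=[
    [[0, -0.003, 0.003, 0, 0, 0.002, 0.5], [0, -0.003, 0.003, 0, 0, 0.002, 0], [0, -0.003, 0.003, 0, 0, 0.002, 0], [0, -0.003, 0.003, 0, 0, 0.002, 0], [0, -0.003, 0.003, 0, 0, 0.002, 0]],
  ],
)

```text
time_s: 3.48
eef_pos: [442.5, -32.6, 19.0]
tool_rot: [[-0.015, 1.0, 0.001], [1.0, 0.015, -0.0], [-0.0, 0.001, -1.0]]
ft_force: [0.3, 0.5, -0.7]
opening: 58.0
grasp_force: 0.0
```

>>> arm_command(
  plan=[
    [[0, 0, 0, 0, 0, 0, 0], [0, 0, 0, 0, 0, 0, 0], [0, 0, 0, 0, 0, 0, 0], [0, 0, 0, 0, 0, 0, 0], [0, 0, 0, 0, 0, 0, 0]],
  ],
)

```text
time_s: 3.9
eef_pos: [442.2, -32.5, 18.6]
tool_rot: [[-0.016, 1.0, -0.0], [1.0, 0.016, 0.0], [0.0, -0.0, -1.0]]
ft_force: [0.1, 0.4, 0.6]
opening: 24.3
grasp_force: 0.0
```

```bash
python3 -c "
from h import *
goal((480,33,20),89.7)"
```

```text
t 3.9 pos [442.17 -32.52  18.62] yaw 90.89 F [0.07 0.39 0.62] T [-0.04 -0.06  0.01] open 24.281750821336757 0.0
shares [0.1299, 0.0777, -0.0028] [-0.0002, -0.0, 0.0198]
```

>>> arm_command(
  plan=[
    [[0, 0, 0, 0, 0, 0, 0], [0, 0, 0, 0, 0, 0, 0], [0, 0, 0, 0, 0, 0, 0], [0, 0, 0, 0, 0, 0, 0], [0, 0, 0, 0, 0, 0, 0]],
  ],
)

```text
time_s: 4.32
eef_pos: [442.2, -32.5, 18.6]
tool_rot: [[-0.016, 1.0, -0.0], [1.0, 0.016, 0.0], [0.0, -0.0, -1.0]]
ft_force: [-0.1, 0.5, 0.2]
opening: 19.8
grasp_force: 30.0
```

```bash
python3 -c "
from h import *
goal((510,33,30),89.7)"
```

```text
t 4.3167 pos [442.21 -32.52  18.63] yaw 90.89 F [-0.14  0.46  0.23] T [-0.05 -0.07  0.02] open 19.757327810168928 29.990813434123993
shares [0.1289, 0.1376, -0.0227] [-0.0001, -0.0, 0.0198]
```

>>> arm_command(
  plan=[
    [[0, 0, -0.02, 0, 0, 0, 0], [0, 0, -0.04, 0, 0, 0, 0], [0.03, 0.03, -0.05, 0, 0, 0.005, 0], [0.06, 0.07, -0.05, 0, 0, 0.01, 0], [0.09, 0.1, -0.05, 0, 0, 0.015, 0]],
  ],
)

```text
time_s: 4.73
eef_pos: [493.4, 13.3, 45.4]
tool_rot: [[0.002, 1.0, 0.003], [1.0, -0.002, -0.0], [-0.0, 0.003, -1.0]]
ft_force: [0.5, -0.0, -2.2]
opening: 19.6
grasp_force: 30.0
```

```bash
python3 -c "
from h import *
goal((535,33,40),89.7)"
```

```text
t 4.7333 pos [493.43  13.34  45.41] yaw 89.88 F [ 0.47 -0.02 -2.16] T [-0.04 -0.04  0.03] open 19.612620142473443 29.98911291360855
shares [0.0395, 0.083, 0.011] [0.0024, 0.0002, 0.003]
```

>>> arm_command(
  plan=[
    [[0.02, 0.04, 0, 0, 0, 0.003, 0], [0.039, 0.08, 0, 0, 0, 0.003, 0], [0.039, 0.08, 0, 0, 0, 0.003, 0], [0.039, 0.08, 0.02, 0, 0, 0.003, 0], [0.039, 0.08, 0.03, 0, 0, 0.003, 0]],
  ],
)

```text
time_s: 5.15
eef_pos: [530.6, 32.2, 28.1]
tool_rot: [[0.004, 1.0, -0.001], [1.0, -0.004, -0.0], [-0.0, -0.001, -1.0]]
ft_force: [-0.4, -0.5, -2.8]
opening: 19.8
grasp_force: 30.0
```

>>> arm_command(
  plan=[
    [[0, 0, 0, 0, 0, 0, 0], [0, 0, 0, 0, 0, 0, 0]],
  ],
)

```text
time_s: 5.32
eef_pos: [530.2, 31.9, 28.2]
tool_rot: [[0.004, 1.0, -0.002], [1.0, -0.004, -0.001], [-0.001, -0.002, -1.0]]
ft_force: [-0.6, -0.4, -2.6]
opening: 19.8
grasp_force: 30.0
```

```bash
python3 -c "
from h import *
goal((537,33,17.6),89.7)"
```

```text
t 5.3167 pos [530.22  31.92  28.16] yaw 89.77 F [-0.56 -0.42 -2.55] T [-0.05 -0.09 -0.05] open 19.79892865032981 29.98968869447708
shares [0.0022, 0.0136, 0.0211] [-0.0018, 0.0005, 0.0012]
```

>>> arm_command(
  plan=[
    [[0.002, 0.007, 0.005, 0, 0, 0, 0], [0.002, 0.014, 0.012, 0, 0, 0, 0], [0.002, 0.014, 0.018, 0, 0, 0, 0], [0.002, 0.014, 0.021, 0, 0, 0, 0], [0.002, 0.014, 0.021, 0, 0, 0, 0]],
  ],
)

```text
time_s: 5.73
eef_pos: [538.2, 33.6, 17.7]
tool_rot: [[0.003, 1.0, -0.001], [1.0, -0.003, -0.0], [-0.0, -0.001, -1.0]]
ft_force: [-0.3, -0.6, -2.2]
opening: 19.8
grasp_force: 30.0
```

Run:
```python
from h import *
goal((553,33,17.6),89.7)
from station import env,vision
o=env.observe(); s=vision.snapshot('wrist')
H=np.array(s['hand_eye']);R=np.array(o['tool_rot'])
Rc=(R@H[:3,:3]);c=np.array(o['eef_pos'])+R@H[:3,3]
s['R']=Rc.T;s['t']=-Rc.T@c;pickle.dump(s,open('w2.pkl','wb'))
save(s,'w2',0,0,560,420,1.42)
```

```text
t 5.7333 pos [538.19  33.57  17.65] yaw 89.8 F [-0.29 -0.55 -2.2 ] T [-0.02 -0.06 -0.03] open 19.826985116597182 29.98961180448532
shares [-0.001, 0.0296, 0.0001] [-0.0008, 0.0, 0.0017]
```

View pics/w2.png

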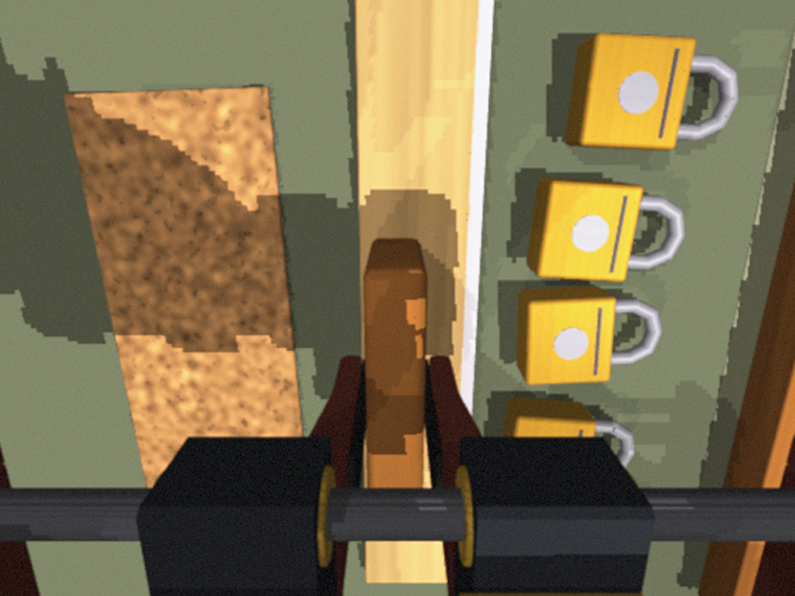

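The view shows the rule held level and clear of the mat, its white edge parallel to the lock row. I'll start the slow push.

>>> arm_command(
  plan=[
    [[0, 0.008, 0, 0, 0, 0, 0], [0, 0.016, 0, 0, 0, 0, 0], [0, 0.024, 0, 0, 0, 0, 0], [0, 0.03, 0, 0, 0, 0, 0], [0, 0.036, 0, 0, 0, 0, 0]],
  ],
)

```text
time_s: 6.2
eef_pos: [556.8, 33.6, 18.1]
tool_rot: [[0.004, 1.0, -0.0], [1.0, -0.004, -0.0], [-0.0, -0.0, -1.0]]
ft_force: [-1.4, -0.5, -1.4]
opening: 19.6
grasp_force: 30.0
```

>>> arm_command(
  plan=[
    [[0, 0.006, 0, 0, 0, 0, 0], [0, 0.012, 0, 0, 0, 0, 0], [0, 0.018, 0, 0, 0, 0, 0], [0, 0.024, 0, 0, 0, 0, 0], [0, 0.03, 0, 0, 0, 0, 0]],
  ],
)

```text
time_s: 6.62
eef_pos: [571.2, 33.5, 17.9]
tool_rot: [[0.003, 1.0, -0.001], [1.0, -0.003, -0.0], [-0.0, -0.001, -1.0]]
ft_force: [-4.6, 0.1, -0.7]
opening: 19.8
grasp_force: 30.0
```

>>> arm_command(
  plan=[
    [[0, 0.006, 0, 0, 0, 0, 0], [0, 0.012, 0, 0, 0, 0, 0], [0, 0.018, 0, 0, 0, 0, 0], [0, 0.024, 0, 0, 0, 0, 0], [0, 0.03, 0, 0, 0, 0, 0]],
  ],
)

```text
time_s: 7.03
eef_pos: [586.6, 33.5, 18.0]
tool_rot: [[0.003, 1.0, -0.0], [1.0, -0.003, -0.0], [-0.0, -0.0, -1.0]]
ft_force: [-4.4, -0.4, -1.2]
opening: 19.4
grasp_force: 30.0
```

```bash
python3 -c "
from h import *
goal((607,33,17.6),89.7)"
```

```text
t 7.0333 pos [586.64  33.48  18.  ] yaw 89.8 F [-4.43 -0.42 -1.21] T [-0.03  1.11 -0.01] open 19.3619028573636 29.99933034181595
shares [-0.0008, 0.0407, 0.0008] [-0.0004, 0.0, 0.0017]
```

>>> arm_command(
  plan=[
    [[0, 0.004, 0, 0, 0, 0, 0], [0, 0.007, 0, 0, 0, 0, 0], [0, 0.01, 0, 0, 0, 0, 0], [0, 0.013, 0, 0, 0, 0, 0], [0, 0.016, 0, 0, 0, 0, 0]],
  ],
)

```text
time_s: 7.45
eef_pos: [594.6, 33.5, 18.1]
tool_rot: [[0.003, 1.0, -0.0], [1.0, -0.003, -0.0], [-0.0, -0.0, -1.0]]
ft_force: [-4.5, 0.5, -2.5]
opening: 19.9
grasp_force: 30.0
```

>>> arm_command(
  plan=[
    [[0, 0.001, 0, 0, 0, 0, 0], [0, 0.002, 0, 0, 0, 0, 0], [0, 0.003, 0, 0, 0, 0, 0], [0, 0.004, 0, 0, 0, 0, 0], [0, 0.005, 0, 0, 0, 0, 0]],
  ],
)

```text
time_s: 7.87
eef_pos: [597.0, 33.5, 18.2]
tool_rot: [[0.003, 1.0, -0.0], [1.0, -0.003, -0.0], [-0.0, -0.0, -1.0]]
ft_force: [-4.0, -0.4, -1.6]
opening: 19.5
grasp_force: 30.0
```

```bash
python3 -c "
from h import *
goal((607,33,17.6),89.7)"
```

```text
t 7.8667 pos [597.02  33.51  18.2 ] yaw 89.81 F [-3.97 -0.36 -1.63] T [-0.01  1.1   0.03] open 19.50275543168976 29.998880624771118
shares [-0.001, 0.02, 0.0012] [-0.0, 0.0, 0.0018]
```

>>> arm_command(
  plan=[
    [[0, 0.0012, 0, 0, 0, 0, 0], [0, 0.0024, 0, 0, 0, 0, 0], [0, 0.0036, 0, 0, 0, 0, 0], [0, 0.0048, 0, 0, 0, 0, 0], [0, 0.006, 0, 0, 0, 0, 0]],
  ],
)

```text
time_s: 8.28
eef_pos: [600.1, 33.5, 18.2]
tool_rot: [[0.003, 1.0, 0.0], [1.0, -0.003, -0.0], [-0.0, 0.0, -1.0]]
ft_force: [-5.7, 0.8, -1.4]
opening: 19.9
grasp_force: 30.0
```

Run:
```python
from h import *
goal((607,33,17.6),89.7)
from station import env,vision
o=env.observe(); s=vision.snapshot('wrist')
H=np.array(s['hand_eye']);R=np.array(o['tool_rot'])
Rc=(R@H[:3,:3]);c=np.array(o['eef_pos'])+R@H[:3,3]
s['R']=Rc.T;s['t']=-Rc.T@c;pickle.dump(s,open('w3.pkl','wb'))
save(s,'w3',300,0,260,320,1.87)
```

```text
t 8.2833 pos [600.1   33.48  18.21] yaw 89.81 F [-5.66  0.79 -1.35] T [-0.07  1.21 -0.  ] open 19.948646189648976 29.998396039009094
shares [-0.0009, 0.0138, 0.0012] [0.0, 0.0, 0.0018]
```

View pics/w3.png

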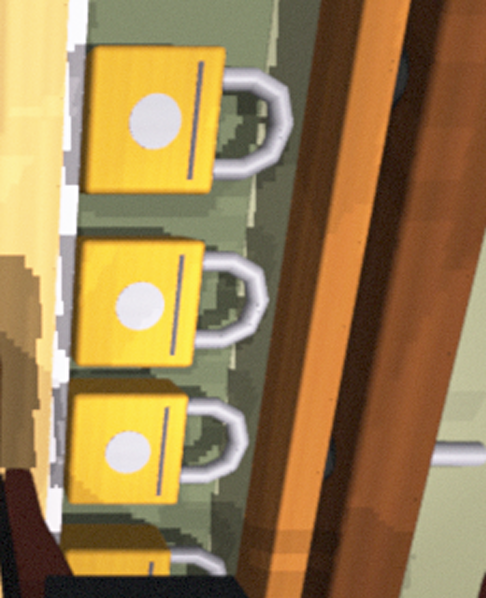

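The crown tips, at (292, 117), (268, 300) and (248, 440), are still a few mm short of the strip face. Its top front edge runs from about (358, 10) to (283, 480).

Run:
```python
from h import *
s=pickle.load(open('w3.pkl','rb'))
f=1.87
W=lambda u,v,z:np.round(px2w(s,300+(u+.5)/f-.5,(v+.5)/f-.5,z)[:2],1)
print('top edge',[W(u,v,25) for u,v in((358,10),(312,300),(286,460))])
print('bot edge',[W(u,v,z) for z in(0,2) for u,v in((318,10),(273,300),(250,460))])
for z in(5,8,10):print(z,[W(u,v,z) for u,v in((292,117),(268,300),(248,440))])
print('base',[W(u,v,20) for u,v in((92,47),(78,238),(70,395))], [W(u,v,20) for u,v in((225,47),(206,238),(188,395))])
```

```text
top edge [array([701.2, 157.1]), array([700.9,  83.8]), array([700.5,  34.5])]
bot edge [array([703.1, 162.7]), array([701.5,  79.7]), array([701.1,  24. ]), array([702.1, 162.2]), array([700.6,  80. ]), array([700.2,  24.8])]
5 [array([697.4, 133.9]), array([697.6,  80.5]), array([697.2,  33.4])]
8 [array([696. , 133.7]), array([696.2,  81. ]), array([695.8,  34.5])]
10 [array([695.1, 133.5]), array([695.3,  81.3]), array([694.9,  35.3])]
base [array([635.5, 149.8]), array([634.3, 100.9]), array([634.1,  54.1])] [array([670.4, 149.7]), array([670.7, 100.8]), array([670.1,  54. ])]
```

>>> arm_command(
  plan=[
    [[0, 0.001, 0, 0, 0, 0, 0], [0, 0.002, 0, 0, 0, 0, 0], [0, 0.003, 0, 0, 0, 0, 0], [0, 0.004, 0, 0, 0, 0, 0], [0, 0.005, 0, 0, 0, 0, 0]],
  ],
)

```text
time_s: 8.75
eef_pos: [602.6, 33.4, 18.2]
tool_rot: [[0.003, 1.0, 0.0], [1.0, -0.003, -0.0], [-0.0, 0.0, -1.0]]
ft_force: [-4.7, 0.1, -0.9]
opening: 19.7
grasp_force: 30.0
```

>>> arm_command(
  plan=[
    [[0, 0.0005, 0, 0, 0, 0, 0], [0, 0.001, 0, 0, 0, 0, 0], [0, 0.0015, 0, 0, 0, 0, 0], [0, 0.002, 0, 0, 0, 0, 0]],
  ],
)

```text
time_s: 9.08
eef_pos: [603.5, 33.5, 18.2]
tool_rot: [[0.003, 1.0, -0.0], [1.0, -0.003, -0.0], [-0.0, -0.0, -1.0]]
ft_force: [-5.6, -0.2, -1.7]
opening: 19.5
grasp_force: 30.0
```

```bash
python3 -c "
from h import *
goal((607,33,17.6),89.7)"
```

```text
t 9.0833 pos [603.54  33.48  18.18] yaw 89.81 F [-5.63 -0.16 -1.73] T [0.01 1.23 0.04] open 19.472717884572997 29.99837726354599
shares [-0.0009, 0.0069, 0.0012] [-0.0, 0.0, 0.0018]
```

>>> arm_command(
  plan=[
    [[0, 0.0004, 0, 0, 0, 0, 0], [0, 0.0008, 0, 0, 0, 0, 0], [0, 0.0012, 0, 0, 0, 0, 0], [0, 0.0016, 0, 0, 0, 0, 0]],
  ],
)

```text
time_s: 9.42
eef_pos: [604.4, 33.4, 18.2]
tool_rot: [[0.003, 1.0, 0.0], [1.0, -0.003, -0.0], [-0.0, 0.0, -1.0]]
ft_force: [-5.6, -0.3, -1.2]
opening: 19.8
grasp_force: 30.0
```

```bash
python3 -c "
from h import *
goal((607,33,17.6),89.7)"
```

```text
t 9.4167 pos [604.39  33.43  18.2 ] yaw 89.8 F [-5.55 -0.26 -1.23] T [-0.06  1.22 -0.01] open 19.832648878054 29.998403191566467
shares [-0.0008, 0.0052, 0.0012] [0.0001, 0.0, 0.0017]
```

>>> arm_command(
  plan=[
    [[0, 0.0004, 0, 0, 0, 0, 0], [0, 0.0008, 0, 0, 0, 0, 0], [0, 0.0012, 0, 0, 0, 0, 0]],
  ],
)

```text
time_s: 9.67
eef_pos: [604.9, 33.4, 18.2]
tool_rot: [[0.003, 1.0, -0.0], [1.0, -0.003, -0.0], [-0.0, -0.0, -1.0]]
ft_force: [-6.0, 0.5, -1.5]
opening: 19.8
grasp_force: 30.0
```

```bash
python3 -c "
from h import *
goal((607,33,17.6),89.7)"
```

```text
t 9.6667 pos [604.95  33.45  18.17] yaw 89.8 F [-6.04  0.53 -1.54] T [0.01 1.21 0.04] open 19.76582696312782 29.998298585414886
shares [-0.0009, 0.0041, 0.0011] [-0.0, 0.0, 0.0017]
```

>>> arm_command(
  plan=[
    [[0, 0.0004, 0, 0, 0, 0, 0], [0, 0.0008, 0, 0, 0, 0, 0], [0, 0.0012, 0, 0, 0, 0, 0]],
  ],
)

```text
time_s: 9.92
eef_pos: [605.6, 33.4, 18.2]
tool_rot: [[0.003, 1.0, -0.0], [1.0, -0.003, -0.0], [-0.0, -0.0, -1.0]]
ft_force: [-5.4, 0.3, -0.8]
opening: 19.7
grasp_force: 30.0
```

```bash
python3 -c "
from h import *
goal((607,33,17.6),89.7)"
```

```text
t 9.9167 pos [605.55  33.41  18.16] yaw 89.8 F [-5.36  0.28 -0.82] T [-0.04  1.19  0.01] open 19.651877759449786 29.99826729297638
shares [-0.0008, 0.0029, 0.0011] [-0.0, 0.0, 0.0017]
```

>>> arm_command(
  plan=[
    [[0, 0.0004, 0, 0, 0, 0, 0], [0, 0.0008, 0, 0, 0, 0, 0], [0, 0.0012, 0, 0, 0, 0, 0]],
  ],
)

```text
time_s: 10.17
eef_pos: [606.1, 33.4, 18.2]
tool_rot: [[0.003, 1.0, -0.0], [1.0, -0.003, -0.0], [-0.0, -0.0, -1.0]]
ft_force: [-5.2, 0.1, -0.6]
opening: 19.3
grasp_force: 30.0
```

```bash
python3 -c "
from h import *
goal((607,33,17.6),89.7)"
```

```text
t 10.1667 pos [606.09  33.43  18.16] yaw 89.81 F [-5.17  0.06 -0.64] T [-0.01  1.38  0.01] open 19.33850202631279 29.9996218085289
shares [-0.0008, 0.0018, 0.0011] [-0.0001, 0.0001, 0.0018]
```

>>> arm_command(
  plan=[
    [[0, 0.0003, 0, 0, 0, 0, 0], [0, 0.0006, 0, 0, 0, 0, 0], [0, 0.0006, 0, 0, 0, 0, 0]],
  ],
)

```text
time_s: 10.42
eef_pos: [606.3, 33.5, 18.1]
tool_rot: [[0.003, 1.0, -0.0], [1.0, -0.003, 0.0], [0.0, -0.0, -1.0]]
ft_force: [-5.4, 0.4, -1.4]
opening: 19.6
grasp_force: 30.0
```

```bash
python3 -c "
from h import *
goal((607,33,17.6),89.7)"
```

```text
t 10.4167 pos [606.26  33.51  18.11] yaw 89.8 F [-5.42  0.4  -1.41] T [-0.02  1.37 -0.09] open 19.604776057237437 30.000151991844177
shares [-0.001, 0.0015, 0.001] [-0.0004, -0.0, 0.0017]
```

>>> arm_command(
  plan=[
    [[0, 0.0002, 0, 0, 0, 0.001, 0], [0, 0.0004, 0, 0, 0, 0.002, 0], [0, 0.0006, 0, 0, 0, 0.002, 0]],
  ],
)

```text
time_s: 10.67
eef_pos: [606.5, 33.6, 18.1]
tool_rot: [[0.005, 1.0, -0.001], [1.0, -0.005, 0.0], [0.0, -0.001, -1.0]]
ft_force: [-5.7, -0.2, -0.4]
opening: 19.7
grasp_force: 30.0
```

```bash
python3 -c "
from h import *
goal((607,33,17.6),89.7)"
```

```text
t 10.6667 pos [606.46  33.57  18.07] yaw 89.69 F [-5.67 -0.22 -0.42] T [ 0.01  1.39 -0.07] open 19.659857158746476 30.002194941043854
shares [-0.0011, 0.0011, 0.0009] [-0.0005, -0.0001, -0.0002]
```

>>> arm_command(
  plan=[
    [[0, 0.0004, 0, 0, 0, 0, 0], [0, 0.0008, 0, 0, 0, 0, 0], [0, 0.0008, 0, 0, 0, 0, 0]],
  ],
)

```text
time_s: 10.92
eef_pos: [606.6, 33.5, 18.0]
tool_rot: [[0.006, 1.0, -0.001], [1.0, -0.006, 0.0], [0.0, -0.001, -1.0]]
ft_force: [-7.0, 0.4, -0.8]
opening: 20.0
grasp_force: 30.0
```

```bash
python3 -c "
from h import *
goal((607,33,17.6),89.7)"
```

```text
t 10.9167 pos [606.64  33.52  18.  ] yaw 89.68 F [-7.05  0.41 -0.83] T [ 0.01  1.54 -0.02] open 19.953262640019958 30.004573166370392
shares [-0.001, 0.0007, 0.0008] [-0.0009, -0.0, -0.0003]
```

>>> arm_command(
  plan=[
    [[0, 0.0005, 0, 0, 0, 0, 0], [0, 0.001, 0, 0, 0, 0, 0], [0, 0.0012, 0, 0, 0, 0, 0], [0, 0.0012, 0, 0, 0, 0, 0]],
  ],
)

```text
time_s: 11.25
eef_pos: [606.8, 33.5, 17.9]
tool_rot: [[0.006, 1.0, -0.002], [1.0, -0.006, -0.0], [-0.0, -0.002, -1.0]]
ft_force: [-7.2, 0.2, -1.4]
opening: 20.1
grasp_force: 30.0
```

```bash
python3 -c "
from h import *
goal((607,33,17.6),89.7)"
```

```text
t 11.25 pos [606.84  33.53  17.89] yaw 89.68 F [-7.24  0.2  -1.42] T [ 0.08  1.85 -0.06] open 20.10423463507265 30.011476278305054
shares [-0.0011, 0.0003, 0.0006] [-0.0016, 0.0001, -0.0003]
```

>>> arm_command(
  plan=[
    [[0, 0.0005, 0, 0, 0, 0.0007, 0], [0, 0.001, 0, 0, 0, 0.001, 0], [0, 0.0012, 0, 0, 0, 0.001, 0], [0, 0.0012, 0, 0, 0, 0.001, 0]],
  ],
)

```text
time_s: 11.58
eef_pos: [607.0, 33.5, 17.7]
tool_rot: [[0.006, 1.0, -0.003], [1.0, -0.006, -0.0], [-0.0, -0.003, -1.0]]
ft_force: [-7.9, -0.3, -0.0]
opening: 19.8
grasp_force: 30.0
```

```bash
python3 -c "
from h import *
goal((607,33,17.6),89.7)"
```

```text
t 11.5833 pos [606.98  33.47  17.72] yaw 89.63 F [-7.91 -0.35 -0.05] T [ 0.13  1.92 -0.08] open 19.78734657115191 30.017837584018707
shares [-0.0009, 0.0, 0.0002] [-0.0025, 0.0003, -0.0012]
```

>>> arm_command(
  plan=[
    [[0, 0.0005, 0, 0, 0, 0.001, 0], [0, 0.001, 0, 0, 0, 0.001, 0], [0, 0.0014, 0, 0, 0, 0.001, 0], [0, 0.0014, 0, 0, 0, 0.001, 0], [0, 0.0014, 0, 0, 0, 0.001, 0]],
  ],
)

```text
time_s: 12.0
eef_pos: [607.2, 33.5, 17.6]
tool_rot: [[0.008, 1.0, -0.003], [1.0, -0.008, -0.0], [-0.0, -0.003, -1.0]]
ft_force: [-8.7, -0.5, -0.5]
opening: 19.7
grasp_force: 30.0
```

Run:
```python
from h import *
goal((607,33,17.6),89.7)
from station import env,vision
o=env.observe(); s=vision.snapshot('wrist')
H=np.array(s['hand_eye']);R=np.array(o['tool_rot'])
Rc=(R@H[:3,:3]);c=np.array(o['eef_pos'])+R@H[:3,3]
s['R']=Rc.T;s['t']=-Rc.T@c;pickle.dump(s,open('w4.pkl','wb'))
save(s,'w4',300,0,260,320,1.87)
t=vision.snapshot('top');pickle.dump(t,open('t4.pkl','wb'))
save(t,'t4',205,140,100,70,7)
goal((607,33,17.6),89.7)
```

```text
t 12.0 pos [607.24  33.46  17.58] yaw 89.57 F [-8.75 -0.45 -0.48] T [ 0.05  2.25 -0.06] open 19.666014367785998 30.041069090366364
shares [-0.0009, -0.0005, -0.0] [-0.0032, 0.0003, -0.0022]
t 12.1 pos [607.22  33.48  17.56] yaw 89.57 F [-8.03 -0.13 -0.27] T [ 0.11  2.21 -0.01] open 19.916742402400068 30.041096806526184
shares [-0.001, -0.0004, -0.0001] [-0.0033, 0.0003, -0.0021]
```

View pics/w4.png

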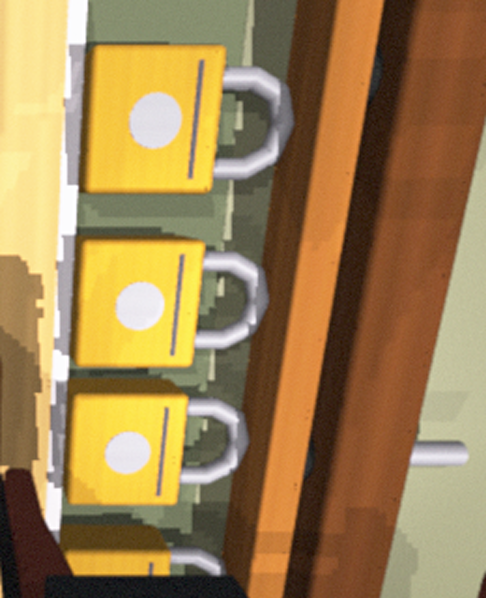

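The visible crowns now lie against the strip face, with the locks square and in line. A slight extra press follows, with a hold.

>>> arm_command(
  plan=[
    [[0, 0.0004, 0, 0, 0, 0, 0], [0, 0.0008, 0, 0, 0, 0, 0], [0, 0.001, 0, 0, 0, 0, 0], [0, 0.001, 0, 0, 0, 0, 0], [0, 0.001, 0, 0, 0, 0, 0]],
  ],
)

```text
time_s: 12.52
eef_pos: [607.4, 33.4, 17.5]
tool_rot: [[0.008, 1.0, -0.004], [1.0, -0.008, -0.0], [-0.0, -0.004, -1.0]]
ft_force: [-8.7, 0.4, -0.6]
opening: 19.9
grasp_force: 30.1
```

```bash
python3 -c "
from h import *
goal((607,33,17.6),89.7)
from station import vision
vision.snapshot('top')
goal((607,33,17.6),89.7)
s=vision.snapshot('scene');pickle.dump(s,open('s5.pkl','wb'))
save(s,'s5',235,190,170,120,4.5)
goal((607,33,17.6),89.7)"
```

```text
t 12.5167 pos [607.38  33.44  17.47] yaw 89.57 F [-8.72  0.37 -0.64] T [ 0.05  2.41 -0.1 ] open 19.91375385431416 30.062286257743835
shares [-0.0009, -0.0008, -0.0003] [-0.0039, 0.0004, -0.0022]
t 12.5667 pos [607.37  33.43  17.47] yaw 89.57 F [-9.07  0.72 -0.8 ] T [ 0.06  2.43 -0.06] open 19.732624093692426 30.062356889247894
shares [-0.0009, -0.0007, -0.0003] [-0.0039, 0.0004, -0.0022]
t 12.6167 pos [607.38  33.44  17.46] yaw 89.57 F [-8.96  2.23 -0.62] T [ 0.09  2.45 -0.05] open 19.827496098236473 30.06233721971512
shares [-0.0009, -0.0008, -0.0003] [-0.0039, 0.0005, -0.0022]
```

View pics/s5.png

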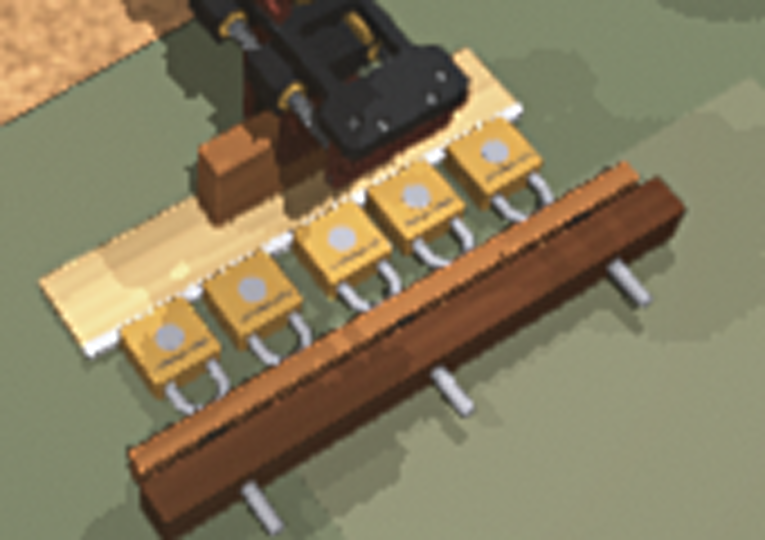

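All five locks are square in one line along the blade, with crowns at the strip. The small Tz says pressure is slightly heavier at lock5, so I'll even it with a tiny turn and hold.

>>> arm_command(
  plan=[
    [[0, 0, 0, 0, 0, 0.001, 0], [0, 0, 0, 0, 0, 0.002, 0], [0, 0, 0, 0, 0, 0.003, 0], [0, 0, 0, 0, 0, 0.003, 0], [0, 0, 0, 0, 0, 0.003, 0]],
  ],
)

```text
time_s: 13.03
eef_pos: [607.4, 33.4, 17.5]
tool_rot: [[0.01, 1.0, -0.004], [1.0, -0.01, -0.001], [-0.001, -0.004, -1.0]]
ft_force: [-9.3, -0.7, -0.4]
opening: 19.9
grasp_force: 30.1
```

```bash
python3 -c "
from h import *
goal((607,33,17.6),89.7)"
```

```text
t 13.0333 pos [607.44  33.43  17.5 ] yaw 89.41 F [-9.32 -0.68 -0.42] T [0.1  2.4  0.01] open 19.871447781098162 30.06229877471924
shares [-0.0009, -0.0009, -0.0002] [-0.0037, 0.0005, -0.0049]
```

>>> arm_command(
  plan=[
    [[0, 0, 0, 0, 0, 0, 0], [0, 0, 0, 0, 0, 0, 0], [0, 0, 0, 0, 0, 0, 0], [0, 0, 0, 0, 0, 0, 0], [0, 0, 0, 0, 0, 0, 0]],
  ],
)

```text
time_s: 13.45
eef_pos: [607.4, 33.4, 17.5]
tool_rot: [[0.01, 1.0, -0.004], [1.0, -0.01, -0.001], [-0.001, -0.004, -1.0]]
ft_force: [-8.5, 0.7, 0.1]
opening: 19.8
grasp_force: 30.1
```

>>> arm_command(
  plan=[
    [[0, -0.002, 0, 0, 0, 0, 0], [0, -0.005, 0, 0, 0, 0, 0], [0, -0.015, 0, 0, 0, 0, 0], [0, -0.035, 0, 0, 0, 0, 0], [0, -0.06, -0.01, 0, 0, 0, 0]],
  ],
)

```text
time_s: 13.87
eef_pos: [581.0, 33.9, 23.1]
tool_rot: [[0.011, 1.0, 0.003], [1.0, -0.011, 0.001], [0.001, 0.003, -1.0]]
ft_force: [-0.1, 0.6, -2.1]
opening: 19.6
grasp_force: 30.0
```

>>> arm_command(
  plan=[
    [[0, -0.03, -0.02, 0, 0, 0, 0], [0, -0.06, -0.05, 0, 0, 0, 0], [0, -0.09, -0.05, 0, 0, 0, 0], [0, -0.09, -0.05, 0, 0, 0, 0], [0, -0.09, -0.05, 0, 0, 0, 0]],
  ],
)

```text
time_s: 14.28
eef_pos: [535.8, 34.1, 49.1]
tool_rot: [[0.011, 1.0, 0.003], [1.0, -0.011, -0.0], [-0.0, 0.003, -1.0]]
ft_force: [0.8, 0.3, -1.7]
opening: 19.6
grasp_force: 30.0
```

```bash
python3 -c "
from h import *
goal((442.5,-31,40),91.2)"
```

```text
t 14.2833 pos [535.85  34.06  49.1 ] yaw 89.38 F [ 0.85  0.35 -1.7 ] T [-0.04 -0.15 -0.01] open 19.551849943634217 29.997073709964752
shares [-0.1321, -0.1853, 0.0176] [0.0033, 0.0002, -0.0303]
```

>>> arm_command(
  plan=[
    [[-0.04, -0.055, 0, 0, 0, -0.01, 0], [-0.08, -0.11, 0, 0, 0, -0.02, 0], [-0.11, -0.16, 0, 0, 0, -0.03, 0], [-0.132, -0.184, 0, 0, 0, -0.03, 0], [-0.132, -0.185, 0, 0, 0, -0.03, 0]],
  ],
)

```text
time_s: 14.7
eef_pos: [439.7, -33.6, 47.9]
tool_rot: [[-0.018, 1.0, -0.001], [1.0, 0.018, -0.002], [-0.002, -0.001, -1.0]]
ft_force: [0.4, -0.8, -2.5]
opening: 19.5
grasp_force: 30.0
```

>>> arm_command(
  plan=[
    [[0, 0, 0.01, 0, 0, 0, 0], [0, 0, 0.025, 0, 0, 0, 0], [0, 0, 0.035, 0, 0, 0, 0], [0, 0, 0.035, 0, 0, 0, 0]],
  ],
)

```text
time_s: 15.03
eef_pos: [441.5, -29.9, 29.3]
tool_rot: [[-0.022, 1.0, -0.001], [1.0, 0.022, 0.001], [0.001, -0.001, -1.0]]
ft_force: [0.3, -0.6, -2.4]
opening: 19.9
grasp_force: 30.0
```

Run:
```python
from h import *
goal((442.5,-31,18.7),91.2)
from station import vision
s=vision.snapshot('top');pickle.dump(s,open('t6.pkl','wb'))
hsv=cv2.cvtColor(s['pixels'],cv2.COLOR_RGB2HSV)
m=cv2.inRange(hsv,(18,150,140),(30,255,255));m[:,:215]=0;m[:,330:]=0;m[:150]=0;m[215:]=0
for c in cv2.findContours(m,0,2)[0]:
    if cv2.contourArea(c)<40: continue
    r=cv2.minAreaRect(c);print(r,px2w(s,*r[0],20)[:2])
```

```text
t 15.0333 pos [441.54 -29.86  29.32] yaw 91.25 F [ 0.3  -0.57 -2.39] T [-0.05 -0.05 -0.01] open 19.895500581307104 29.997206032276154
shares [-0.0023, 0.0019, 0.0212] [-0.0012, -0.001, 0.0009]
```

>>> arm_command(
  plan=[
    [[-0.002, 0.002, 0.008, 0, 0, 0, 0], [-0.002, 0.002, 0.016, 0, 0, 0, 0], [-0.002, 0.002, 0.02, 0, 0, 0, 0], [-0.002, 0.002, 0.02, 0, 0, 0, 0]],
  ],
)

```text
time_s: 15.42
eef_pos: [442.1, -31.7, 20.1]
tool_rot: [[-0.021, 1.0, -0.001], [1.0, 0.021, 0.0], [0.0, -0.001, -1.0]]
ft_force: [0.1, -0.5, -1.9]
opening: 19.6
grasp_force: 30.0
```

Run:
```python
from h import *
goal((442.5,-31,18.6),91.2)
s=pickle.load(open('t6.pkl','rb'))
save(s,'t6',215,150,115,85,6.9)
```

```text
t 15.4167 pos [442.08 -31.67  20.14] yaw 91.2 F [ 0.06 -0.51 -1.87] T [-0.04 -0.07 -0.01] open 19.587002447400405 29.99723106622696
shares [0.0013, 0.0009, 0.0031] [-0.0008, -0.0001, -0.0001]
```

View pics/t6.png

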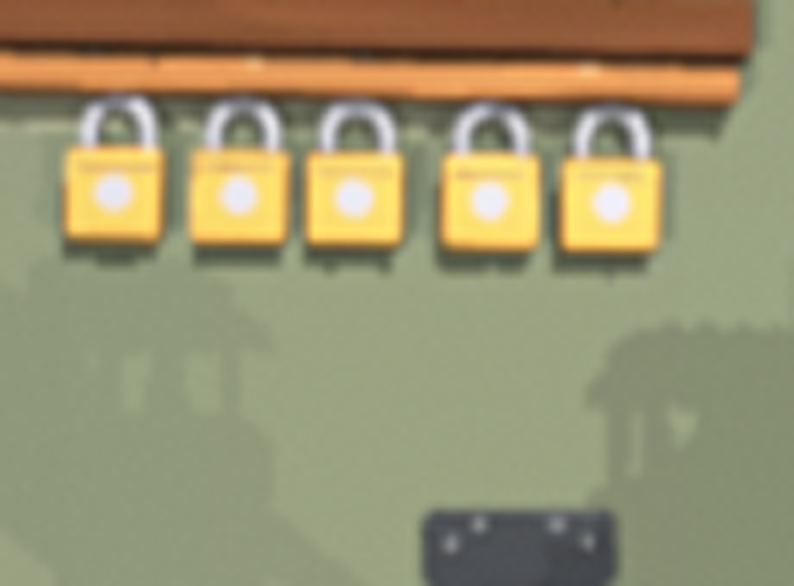

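The five locks stand square in a straight line parallel to the strip, with discs from (113, 193) to (612, 204) and crowns at its face. I'll now set the rule down and release.

>>> arm_command(
  plan=[
    [[0, 0, 0.0015, 0, 0, 0, 0], [0, 0, 0.003, 0, 0, 0, 0], [0, 0, 0.003, 0, 0, 0, 0], [0, 0, 0.003, 0, 0, 0, 0]],
  ],
)

```text
time_s: 15.75
eef_pos: [442.4, -31.8, 19.3]
tool_rot: [[-0.021, 1.0, 0.0], [1.0, 0.021, -0.0], [-0.0, 0.0, -1.0]]
ft_force: [0.1, -0.5, -2.0]
opening: 19.8
grasp_force: 30.0
```

```bash
python3 -c "
from h import *
goal((442.5,-31,18.6),91.2)"
```

```text
t 15.75 pos [442.44 -31.8   19.27] yaw 91.18 F [ 0.09 -0.52 -2.05] T [ 0.01 -0.02 -0.01] open 19.75186611058441 29.997163116931915
shares [0.0016, 0.0002, 0.0013] [0.0002, 0.0001, -0.0003]
```

>>> arm_command(
  plan=[
    [[0, 0, 0.001, 0, 0, 0, 0], [0, 0, 0.001, 0, 0, 0, 0], [0, 0, 0.001, 0, 0, 0, 0.6], [0, 0, 0.001, 0, 0, 0, 0.6], [0, 0, 0.001, 0, 0, 0, 0.6]],
  ],
)

```text
time_s: 16.17
eef_pos: [442.6, -31.7, 18.9]
tool_rot: [[-0.021, 1.0, 0.001], [1.0, 0.021, -0.0], [-0.0, 0.001, -1.0]]
ft_force: [0.4, -0.4, 0.1]
opening: 36.2
grasp_force: 0.0
```

>>> arm_command(
  plan=[
    [[0, 0, 0, 0, 0, 0, 0.6], [0, 0, 0, 0, 0, 0, 0.6], [0, 0, 0, 0, 0, 0, 0.6], [0, 0, 0, 0, 0, 0, 0.6], [0, 0, 0, 0, 0, 0, 0.6]],
  ],
)

```text
time_s: 16.58
eef_pos: [442.4, -31.8, 18.7]
tool_rot: [[-0.021, 1.0, 0.0], [1.0, 0.021, -0.0], [-0.0, 0.0, -1.0]]
ft_force: [-0.2, 0.4, 0.2]
opening: 52.3
grasp_force: 0.0
```

>>> arm_command(
  plan=[
    [[0, 0, -0.03, 0, 0, 0, 0.6], [0, 0, -0.08, 0, 0, 0, 0.6], [0, 0, -0.14, 0, 0, 0, 0.6], [0, 0, -0.2, 0, 0, 0, 0.6], [0, 0, -0.2, 0, 0, 0, 0.6]],
  ],
)

```text
time_s: 17.0
eef_pos: [445.5, -31.5, 123.3]
tool_rot: [[-0.021, 1.0, 0.007], [1.0, 0.021, -0.001], [-0.001, 0.007, -1.0]]
ft_force: [0.8, -0.1, 0.8]
opening: 52.6
grasp_force: 0.0
```

>>> arm_command(
  plan=[
    [[0, 0, -0.1, 0, 0, 0, 0.6], [0, 0, -0.2, 0, 0, 0, 0.6], [0, 0, -0.2, 0, 0, 0, 0.6], [0, 0, -0.2, 0, 0, 0, 0.6], [0, 0, -0.2, 0, 0, 0, 0.6]],
  ],
)

```text
time_s: 17.42
eef_pos: [442.7, -32.1, 219.0]
tool_rot: [[-0.02, 1.0, 0.002], [1.0, 0.02, -0.001], [-0.001, 0.002, -1.0]]
ft_force: [0.2, 0.3, -0.8]
opening: 52.4
grasp_force: 0.0
```

Run:
```python
from h import *
goal((442.5,-31,18.6),91.2)
from station import env,vision
o=env.observe(); s=vision.snapshot('wrist')
H=np.array(s['hand_eye']);R=np.array(o['tool_rot'])
Rc=(R@H[:3,:3]);c=np.array(o['eef_pos'])+R@H[:3,3]
s['R']=Rc.T;s['t']=-Rc.T@c
# white metal edge
p=s['pixels'].astype(int);m=(p.min(2)>200)
v,u=np.nonzero(m[:300]);k=(u>200)&(u<450)
P=np.array([px2w(s,a,b,10)[:2] for a,b in zip(u[k],v[k])])
P=P[(P[:,0]>440)&(P[:,0]<520)]
print(len(P),P.min(0),P.max(0),P.mean(0),'yaw',-np.degrees(np.polyfit(P[:,1],P[:,0],1)[0]))
```

```text
t 17.4167 pos [442.75 -32.07 219.03] yaw 91.15 F [ 0.22  0.29 -0.77] T [-0.07 -0.08  0.  ] open 52.427298428369944 0.0
shares [0.0026, -0.0012, 0.4009] [0.0017, 0.001, -0.0008]
1127 [ 469.59352532 -165.65079441] [479.76988833 102.85547072] [474.33653939 -18.09760744] yaw 1.0885587081917893
```

The rule lies at yaw 1.1° with its edge ends at y -166 and 103. It is within 6 mm of the mat's centre, and the arm is clear.

```bash
python3 -c "
from station import env
print(env.sign_off())"
```

```text
the job is handed in; nothing more can be done
None
```

I handed the job in at about 17 s: all five padlocks stand square in line at the strip after a roughly 4–5 N press held for over a second (estimated from the wrist force), and the rule is back flat on its mat and released; the verdict was not reported.

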